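# Clamp a dropper bottle in the ratchet vice

### The arm

A 7-joint arm with a two-finger parallel gripper is mounted at the origin on a cart in front of the work surface, level with it; the furniture and walls round the work are solid. World frame = base frame: x ahead of the robot, y to its left, z up, the work surface at z = 0. Lengths are in mm, angles in rad, forces in N, time in s.
With the tool pointing down it reaches from about 400 to 750 mm from the base axis. Payload 19.5 kg.
Tool frame: the origin (TCP) lies at the very end of the fingers, on their centre line; the grasp point (between the pads) lies 19 mm behind it; x points along the fingers, z is the direction in which the jaws open and shut, and the axes are right-handed (so a half turn about x gives the same grasp; the last joint's range is limited). The gripper opens to 85 mm and grips with 20 to 120 N. Pads are 22 mm wide; open, the fingers measure 114 mm over their backs; the gripper's body (76 mm by 85 mm) begins 54 mm behind the grasp point. The pads swing forward as they close: fully open they stand 13 mm farther back than shut.
Start: joints at [1.189, 0.707, -0.028, 1.485, 0.022, 0.951, -0.075], TCP at [191.639, -542.097, 231.268] pointing down, gripper open.
Joint ranges: [-2.71, 2.71], [-0.32, 2.16], [-1.57, 1.52], [0, 2.45], [-1.46, 4.6], [0, 2.02], [-2.83, 2.83]. Speed limits (rad/s): [1.89, 1.89, 2.57, 2.57, 3.01, 3.01, 3.01].

### API

Orientations are given as a unit quaternion [w, x, y, z].
In Python, from plant import get_obs, cams, robot, finder gives the robot as it stands. The module is installed in compiled form; this text tells all that it offers.
- The arm moves only by the tool step_arm, never from a script. Its argument "series" is a list that holds one entry, the list of rows, each a list of 6 numbers: the shift along the world's x, y, z in units of 400 mm (1.0 is 400 mm), then the turn, a rotation vector about the world's x, y, z in units of 60 degrees (1.0 is 60 degrees). A call has 1 to 20 rows; each row shifts and turns the commanded pose from where the row before left it; what a row does not reach is not made up. A row lasts 1/8 s, in which the tool goes at most 62.5 mm and 10.7 degrees, less where a joint would pass 70% of its speed; a pose out of reach is approached as far as the arm can. A call with a number of a shift or a turn outside -1 to 1 is refused whole. A call with a gripper value outside its range is refused whole. "gripper" is the opening, from -1 (shut) to 1 (fully open), set as the call begins (left out, the last holds). The fingers move at their own pace and stop on an object; the grip force is fixed at half the most. Time passes only in rows, so rows that do not move let the fingers close. It gives the time, the measured TCP pose, the force and the opening at its end, in the units of the state.
- get_obs(): the state, without advancing time (a new reading comes with each control period).
- cams.read_camera(name): name is "scene" or "top" or "wrist"; returns the picture (384x512x3 uint8, red, green, blue); there is no depth.
- cams.get_calibration(name): a dict with "camera_matrix" (3x3 intrinsics, pixels), "world_from_camera" (4x4, takes a point from camera to world coordinates). Camera axes: x right, y down, z forward; pixel columns grow to the right and rows downward; lengths in mm; the calibration is good to about 2 mm. A picture is of the moment at which its call begins: read the wrist's pose just before it. get_calibration takes no time and is no camera call; for the wrist camera it gives the pose at the moment of the call.
- robot.finish_job(): hands the job in, once; it reports no verdict.
Trained networks look in the newest picture that a camera, given by its name, has taken for a name from the list of things; names that differ only in an ending like _2 or _b are one class to them, and where a whole thing is asked for, a point or a joint stands for the part that bears it (a point fixed in the world has none). Each returns a list of dicts, best first, with "score" (0 to 1); they miss things now and then, are a little off and sometimes report something else, mostly with a low value. They report only what shows in the picture. A call takes as long as a camera call. They do not tell look-alikes from the thing itself.
- finder.find_in(label, camera): "xy" ([column, row] in pixels, amid what is visible of it).
The state is a dict: "time": time; "joints": joint angles; "dq": joint speeds; "joint_torque": joint torques, N m; "eef_pos": TCP position; "eef_rot": TCP orientation; "ft_force": force on the tool from outside, world axes, zero at the start; "wrist_torque": the same for the moment, N m; "finger_gap": finger opening in mm.
Only numpy, scipy, OpenCV 4.12 (cv2) and the standard library are available. Lean on these libraries where they do the work, as an engineer would, in place of code of your own. Each camera call takes 0.05 s, during which the arm holds its last target.

### The job

Stand the tall dropper bottle upright on the base of the small bottle vice, between its V jaw and its open sliding jaw, and let go of it. Then turn the vice's round ratchet knob clockwise (seen from above) until the jaws hold the bottle and the knob slips, and carry on until it has slipped at least two clicks; leave the bottle clamped upright. Do not knock or shift the small bottles or the beaker.

Things in the scene. Friction and masses are not known exactly. Their poses are not given: they have to be found in the camera images.
- bottle_vice: Fixed bench vice for small bottles, base plate 80 x 200 x 12 mm (x, y, z). Origin on the worktop under its middle. Its y axis runs along the line of the jaws: fixed V jaw at the -y end (grey pads, back block 55 mm high), the bottle's place at y = -45 mm, sliding jaw in the middle, grey gear head (58 x 56 mm, 66 mm high) with the knob on top at y = +62 mm.
- vice_seat (a point): Top of the base plate (12 mm above the worktop) where the middle of the tall bottle's underside lies once clamped against the V jaw; axes as bottle_vice. The sliding jaw's face starts 28 to 32 mm from here on the +y side: a bottle let down 5 mm to the +y side of this point clears both jaws by 4 mm or more, and the sliding jaw then pushes it home over the plate.
- vice_jaw: Sliding jaw, 58 mm wide (x), 25 mm thick, top 55 mm above the worktop, with a sprung grey pad in front (4 N/mm). Origin at worktop height under the open pad's face, which looks to the vice's -y. The knob drives the jaw 10 mm towards the V jaw per radian of clockwise turn; the pad meets a seated bottle after 1.1 to 1.5 rad, and some 0.5 rad more squeezes the pad until the knob slips.
- vice_knob_grip (a point): Centre, half-way up, of the black fluted ratchet knob: vertical axis, 36 mm in diameter, 28 mm high, underside 72 mm and top 100 mm above the worktop, gear head below it. Grip any diameter; regrasp as often as needed. It turns at 0.08 N m, slips at 0.2 to 0.3 N m, rippling at each click (jaw force 15 to 25 N), and stays tight when let go (about 7 N). Anticlockwise opens the jaw.
- vice_knob (a joint): How far the ratchet knob has slipped on its spindle, rad: 0 at the start, unchanged while the knob drives the jaw, grows as it slips clockwise at its set torque. One click is 0.63 rad, two are 1.26 rad. From an open jaw, closing and two clicks take about 3.5 rad of knob turn in all (4 with losses at regrasping).
- bottle_centre (a point): Centre (half-way up, 46 mm above its underside) of the tall dropper bottle: amber glass look, white ribbed screw cap, 92 mm high, body 33 mm in diameter up to 70 mm, cap 26 mm in diameter from 70 to 92 mm above the underside; it stands upright, 50 to 100 g. The cap is fixed to it. z axis along the bottle.
- bottle: The same tall dropper bottle; origin at the middle of its underside.
- small_bottle_a: Small dropper bottle, same kind but only 70 mm high and 27 mm in diameter; a bystander. Origin: middle of the underside.
- small_bottle_b: Second small dropper bottle, 70 mm high and 27 mm in diameter; a bystander. Origin: middle of the underside.
- beaker: Clear beaker 52 mm in diameter, 70 mm high, a bystander behind the vice. Origin: middle of the underside.
Mind the look-alikes: they are no part of the job. What is shaped like the bottle but blue is not meant.

How it is judged:
By the outcome, as a careful person would: the job done as asked, in the order asked, and still so for the second after the job is handed in, with the robot touching nothing.
It also fails if it takes over 54 s, if anything falls off the work surface, if the arm or the gripper's body presses on something with over 40 N, if the wrist force passes 120 N, or if a joint passes its speed limit or range.

## Working session

There is one attempt and no reset: what is moved stays moved. The work goes in short steps, Python scripts to look and compute and a tool call to move; the robot and the scene stay as the last step left them, time stands still between calls to the robot, and variables do not carry over. Pictures are saved under pics/ and viewed, and the job is handed in when it is done.

Besides the shell and the picture viewer there is one more tool, called after ">>>" by a JSON object that holds its "fn" and its "kwargs", one argument or row to a line. step_arm: Moves the arm, as the interface text tells. Shifts and turns lie within -1 to 1; 1 stands for 400 mm of shift or 60 degrees of turn. Its arguments: {"type":"object","properties":{"series":{"type":"array","items":{"type":"array","items":{"type":"array","items":{"type":"number"}}}},"gripper":{"type":"number"}},"required":["series"]}

```bash
mkdir -p pics; cat > h.py <<'E'
import numpy as np, cv2
from plant import get_obs, cams, robot, finder
def snap(c,name):
    im=cams.read_camera(c); cv2.imwrite(f'pics/{name}.png',im[:,:,::-1]); return im
def ray(c,uv):
    k=cams.get_calibration(c); K=np.array(k['camera_matrix']);T=np.array(k['world_from_camera'])
    d=T[:3,:3]@np.linalg.solve(K,[uv[0],uv[1],1.]); return T[:3,3],d
def onz(c,uv,z):
    o,d=ray(c,uv); return o+d*(z-o[2])/d[2]
def proj(c,p):
    k=cams.get_calibration(c); K=np.array(k['camera_matrix']);T=np.linalg.inv(np.array(k['world_from_camera']))
    q=K@(T[:3,:3]@np.array(p,float)+T[:3,3]); return q[:2]/q[2]
E
python3 - <<'E'
from h import *
np.set_printoptions(precision=1,suppress=True)
print(get_obs())
for c in ['scene','top']:
    snap(c,c+'0'); print(c,cams.get_calibration(c))
    for l in ['bottle','bottle_vice','vice_knob_grip','vice_jaw','beaker','small_bottle_a']:
        print(l,[(np.round(d['xy']),round(d['score'],2)) for d in finder.find_in(l,c)])
E
```

```text
{'time': 0.0, 'joints': array([ 1.2,  0.7, -0. ,  1.5,  0. ,  1. , -0.1]), 'dq': array([ 0.,  0.,  0.,  0., -0.,  0., -0.]), 'joint_torque': array([  0. , -88.3,   1.2, -23.6,   0. ,   0. ,  -0. ]), 'eef_pos': array([ 191.6, -541.9,  230.9]), 'eef_rot': array([ 0.6,  0.4,  0.6, -0.4]), 'ft_force': array([ 0.5, -0.6, -0.6]), 'wrist_torque': array([-0. , -0.1, -0. ]), 'finger_gap': 85.41261118142206}
scene {'camera_matrix': array([[476.1,   0. , 256.5],
       [  0. , 476.1, 189.6],
       [  0. ,   0. ,   1. ]]), 'world_from_camera': array([[ -0.6,  -0.6,   0.5,  72.6],
       [ -0.8,   0.5,  -0.4, 146.6],
       [ -0. ,  -0.7,  -0.8, 751.6],
       [  0. ,   0. ,   0. ,   1. ]])}
bottle [(array([370., 220.]), 0.66), (array([325., 215.]), 0.62)]
bottle_vice [(array([223., 250.]), 0.63), (array([228., 248.]), 0.55)]
vice_knob_grip [(array([193., 247.]), 0.69)]
vice_jaw [(array([227., 248.]), 0.87), (array([196., 247.]), 0.49)]
beaker [(array([220., 168.]), 0.64)]
small_bottle_a [(array([361., 185.]), 0.93), (array([314., 175.]), 0.77)]
top {'camera_matrix': array([[487.5,   0. , 261.2],
       [  0. , 487.5, 184.1],
       [  0. ,   0. ,   1. ]]), 'world_from_camera': array([[   0. ,   -1. ,    0.1,  391. ],
       [  -1. ,   -0. ,    0. , -208.3],
       [  -0. ,   -0.1,   -1. , 1209.5],
       [   0. ,    0. ,    0. ,    1. ]])}
bottle [(array([307., 221.]), 0.61), (array([331., 243.]), 0.44)]
bottle_vice [(array([233., 195.]), 0.81)]
vice_knob_grip [(array([203., 193.]), 0.61)]
vice_jaw [(array([229., 194.]), 0.63)]
beaker [(array([277., 133.]), 0.82)]
small_bottle_a [(array([356., 216.]), 0.63), (array([324., 191.]), 0.49), (array([277., 134.]), 0.29)]
```

View pics/scene0.png

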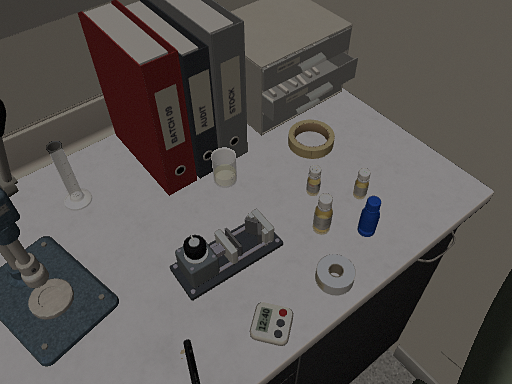

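View pics/top0.png

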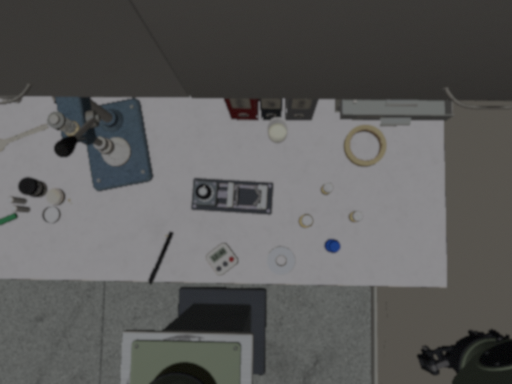

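The tall amber bottle is at scene (323,215) and top (306,220). The blue look-alike is at scene (370,218) and top (332,246). The vice's knob is on its left end, at top (203,192), and the small bottles are at top (327,188) and (355,216). I'll zoom in for precise positions.

```bash
python3 - <<'E'
from h import *
a=cv2.imread('pics/top0.png')[165:265,180:380]; b=cv2.imread('pics/scene0.png')[140:310,160:400]
cv2.imwrite('pics/topz.png',cv2.resize(a,None,fx=4,fy=4,interpolation=cv2.INTER_CUBIC))
cv2.imwrite('pics/scz.png',cv2.resize(b,None,fx=3.3,fy=3.3,interpolation=cv2.INTER_CUBIC))
E
```

```text
(no output)
```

View pics/topz.png

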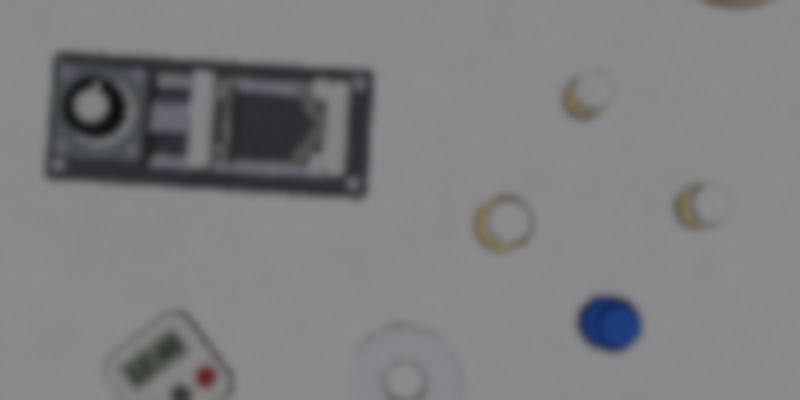

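View pics/scz.png

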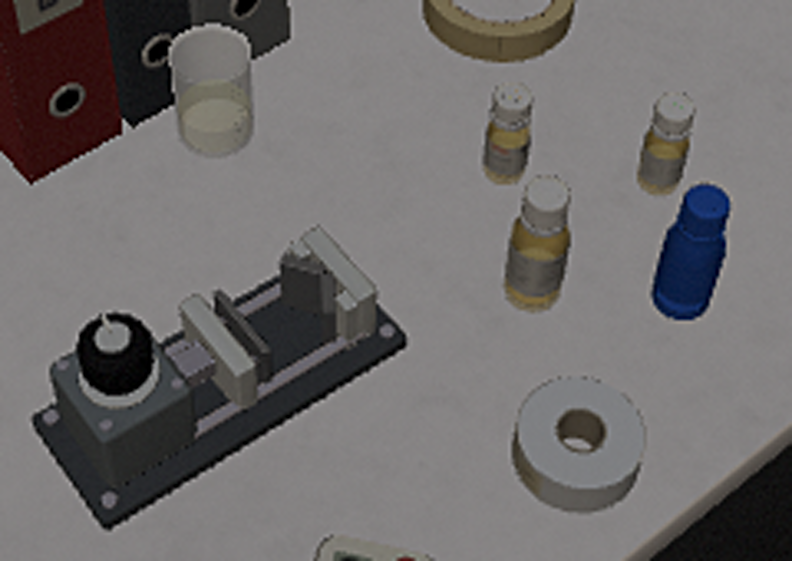

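```bash
python3 - <<'E'
from h import *
np.set_printoptions(precision=1,suppress=True)
t=lambda X,Y:((X+.5)/4-.5+180,(Y+.5)/4-.5+165)
s=lambda X,Y:((X+.5)/3.3-.5+160,(Y+.5)/3.3-.5+140)
C=[onz('top',t(*q),12) for q in [(55,52),(373,70),(365,197),(46,180)]]
c=np.mean(C,0);print(C,c)
y=(C[0]+C[3]-C[1]-C[2])[:2]; y/=np.linalg.norm(y); print('yaxis',y,np.degrees(np.arctan2(-y[0],y[1])))
xa=np.array([y[1],-y[0]])
S=[onz('scene',s(*q),12) for q in [(36,418),(407,340),(110,527)]];print('scene',S, 'centre from BL? ',(S[1]+S[2])/2,(S[0]+S[1])/2)
print('seat',c[:2]-45*y,'knob',c[:2]+62*y, 'knob top img',onz('top',t(97,103),100),onz('scene',s(117,345),100))
print('bottle cap', onz('top',t(511,220),92),onz('scene',s(547,190),92),'base',onz('scene',s(535,293),0))
print('small', onz('top',t(597,90),70),onz('top',t(712,204),70),'blue',onz('top',t(617,326),92))
print('beaker',onz('top',(277,131),70))
print('proj seat',proj('top',np.r_[c[:2]-45*y,12]),proj('scene',np.r_[c[:2]-45*y,12]))
from scipy.spatial.transform import Rotation as R
q=get_obs()['eef_rot'];print(R.from_quat(np.r_[q[1:],q[0]]).as_matrix())
E
```

```text
[array([525.3,  -5.1,  12. ]), array([ 516.7, -202.5,   12. ]), array([ 438.3, -198.7,   12. ]), array([445.8,  -1.9,  12. ])] [ 481.6 -102.    12. ]
yaxis [0. 1.] -2.336031694203676
scene [array([525.9,  -8.7,  12. ]), array([ 438.9, -199.9,   12. ]), array([446. ,  -4.2,  12. ])] centre from BL?  [ 442.4 -102.1   12. ] [ 482.4 -104.3   12. ]
seat [ 479.7 -147. ] knob [484.1 -40.1] knob top img [486.3 -45.1 100. ] [482.8 -44.  100. ]
bottle cap [ 423.3 -282.8   92. ] [ 426.6 -285.7   92. ] base [ 423.2 -285.9    0. ]
small [ 500.6 -333.9   70. ] [ 435.  -400.6   70. ] blue [ 364.3 -343.1   92. ]
beaker [ 632.8 -210.9   70. ]
proj seat [250.1 196.8] [247.1 243.1]
[[-0.   0.9  0.3]
 [ 0.   0.3 -0.9]
 [-1.  -0.  -0. ]]
```

>>> {"fn": "step_arm", "kwargs": {
  "series": [
    [[0.058, 0.064, -0.015, 0, 0, 0.113], [0.058, 0.064, -0.015, 0, 0, 0.113], [0.058, 0.064, -0.015, 0, 0, 0.113], [0.058, 0.064, -0.015, 0, 0, 0.113], [0.058, 0.064, -0.015, 0, 0, 0.113], [0.058, 0.064, -0.015, 0, 0, 0.113], [0.058, 0.064, -0.015, 0, 0, 0.113], [0.058, 0.064, -0.015, 0, 0, 0.113], [0.058, 0.064, -0.015, 0, 0, 0.113], [0.058, 0.064, -0.015, 0, 0, 0.113], [0, 0, 0, 0, 0, 0], [0, 0, 0, 0, 0, 0]]
  ],
  "gripper": 1
}}

```text
time: 2.2
eef_pos: [423.2, -286.7, 171.3]
eef_rot: [0.707, 0.017, 0.707, -0.018]
ft_force: [-0.3, -0.2, -0.6]
finger_gap: 85.5
```

```bash
cat >> h.py <<'E'
from scipy.spatial.transform import Rotation as R
def st():
    o=get_obs(); q=o['eef_rot'];M=R.from_quat(np.r_[q[1:],q[0]]).as_matrix()
    print('t',o['time'],'pos',o['eef_pos'].round(1),'zang',np.degrees(np.arctan2(M[1,2],M[0,2])).round(2),'x',M[:,0].round(3),'j',o['joints'].round(2),'F',o['ft_force'].round(1),'T',o['wrist_torque'].round(2),'gap',round(o['finger_gap'],1))
E
python3 - <<'E'
from h import *
st(); snap('wrist','w1'); st()
for l in ['bottle','small_bottle_a']:
    print(l,[(np.round(d['xy']),round(d['score'],2)) for d in finder.find_in(l,'wrist')])
print(cams.get_calibration('wrist'))
for p in [(424,-285,92),(424,-285,0)]: print(proj('wrist',p))
E
```

```text
t 2.2 pos [ 423.2 -286.7  171.3] zang -2.83 x [-0. -0. -1.] j [ 0.69  0.71 -0.29  1.79  0.3   0.69  0.18] F [-0.3 -0.2 -0.6] T [-0.04 -0.05 -0.05] gap 85.5
t 2.25 pos [ 423.1 -286.9  171.4] zang -2.85 x [-0.    -0.001 -1.   ] j [ 0.7   0.71 -0.29  1.79  0.3   0.69  0.18] F [ 0.2 -0.4  0.1] T [-0.07 -0.    0.01] gap 85.3
bottle [(array([258., 177.]), 0.96), (array([187., 253.]), 0.7)]
small_bottle_a [(array([347., 227.]), 0.93), (array([278., 301.]), 0.77), (array([255., 178.]), 0.73)]
{'camera_matrix': array([[343.71778146,   0.        , 254.50699964],
       [  0.        , 343.71778146, 188.55091033],
       [  0.        ,   0.        ,   1.        ]]), 'world_from_camera': array([[ 9.98747573e-01, -4.82790159e-02, -1.31309765e-02,
         4.26518032e+02],
       [-5.00313932e-02, -9.61708157e-01, -2.69470371e-01,
        -2.18578506e+02],
       [ 3.81597084e-04,  2.69789840e-01, -9.62919154e-01,
         3.15153763e+02],
       [ 0.00000000e+00,  0.00000000e+00,  0.00000000e+00,
         1.00000000e+00]])}
[255.57461198 194.15384664]
[255.24279693 166.06523372]
```

View pics/w1.png

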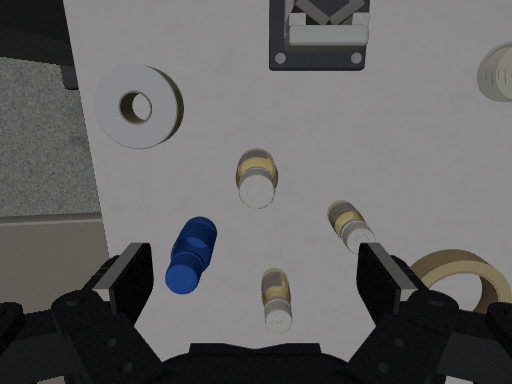

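The wrist view shows the tall amber bottle at about (257,180), with the middle of its cap at (257,195). The blue one at (190,255) and the small ones at (350,227) and (277,300) are clear of the fingers.

```bash
python3 - <<'E'
from h import *
im=cv2.imread('pics/w1.png')
cv2.imwrite('pics/w1z.png',cv2.resize(im[130:230,200:320],None,fx=5,fy=5,interpolation=cv2.INTER_CUBIC))
print(onz('wrist',(257,196),92),onz('wrist',(276,58),12),onz('wrist',(366,58),12))
E
```

```text
[ 424.90143293 -286.35345101   92.        ] [ 445.77062971 -192.20690172   12.        ] [ 520.19433479 -195.93252863   12.        ]
```

View pics/w1z.png

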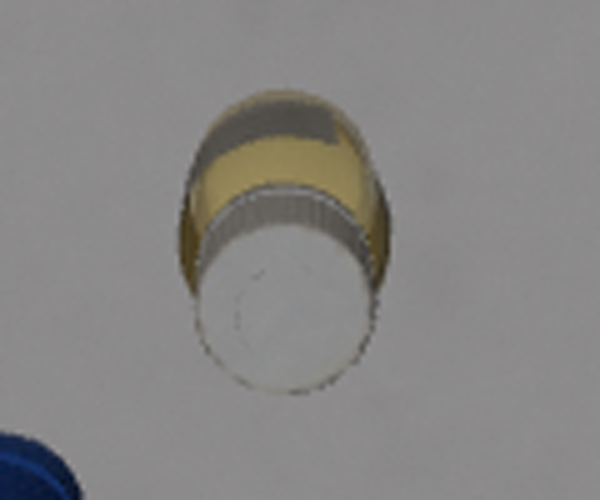

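>>> {"fn": "step_arm", "kwargs": {
  "series": [
    [[0.0035, 0.0085, 0, 0, 0, 0.009], [0, 0, -0.053, 0, 0, 0], [0, 0, -0.053, 0, 0, 0], [0, 0, -0.053, 0, 0, 0], [0, 0, -0.053, 0, 0, 0], [0, 0, -0.053, 0, 0, 0], [0, 0, -0.053, 0, 0, 0], [0, 0, 0, 0, 0, 0]]
  ]
}}

```text
time: 3.35
eef_pos: [424.6, -282.3, 43.3]
eef_rot: [0.706, 0.014, 0.708, -0.013]
ft_force: [0.4, 0.2, 1.7]
finger_gap: 85.6
```

>>> {"fn": "step_arm", "kwargs": {
  "series": [
    [[0, 0, 0, 0, 0, 0], [0, 0, 0, 0, 0, 0], [0, 0, 0, 0, 0, 0], [0, 0, 0, 0, 0, 0], [0, 0, 0, 0, 0, 0], [0, 0, 0, 0, 0, 0]]
  ],
  "gripper": -1
}}

```text
time: 4.1
eef_pos: [425.2, -282.9, 44.8]
eef_rot: [0.707, 0.013, 0.707, -0.014]
ft_force: [-2.6, -0.1, 11.8]
finger_gap: 31.8
```

```bash
python3 - <<'E'
from h import *
st(); snap('wrist','w2')
E
```

```text
t 4.1 pos [ 425.2 -282.9   44.8] zang -2.2 x [ 0.001 -0.001 -1.   ] j [ 0.62  0.92 -0.18  1.89  0.4   0.37  0.1 ] F [-2.6 -0.1 11.8] T [ 0.15  0.3  -0.05] gap 31.8
```

View pics/w2.png

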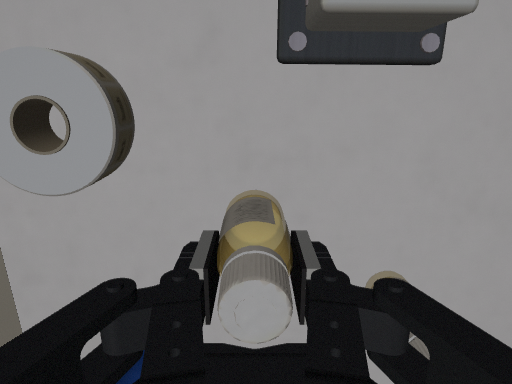

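>>> {"fn": "step_arm", "kwargs": {
  "series": [
    [[0, 0, 0.05, 0, 0, 0], [0, 0, 0.08, 0, 0, 0], [0, 0, 0.08, 0, 0, 0], [0.03, 0.03, 0.05, 0, 0, 0], [0.05, 0.06, 0, 0, 0, 0], [0.04, 0.05, 0, 0, 0, 0], [0.018, 0.03, 0, 0, 0, 0], [0, 0, 0, 0, 0, 0], [0, 0, 0, 0, 0, 0]]
  ]
}}

```text
time: 5.28
eef_pos: [479.6, -215.7, 148.1]
eef_rot: [0.707, 0.014, 0.707, -0.014]
ft_force: [-0.1, -0.3, 0.0]
finger_gap: 32.1
```

```bash
python3 - <<'E'
from h import *
snap('wrist','w3'); st()
for l in ['bottle','vice_knob_grip','vice_seat','vice_jaw']:
    print(l,[(np.round(d['xy']),round(d['score'],2)) for d in finder.find_in(l,'wrist')])
np.save('w3cal.npy',cams.get_calibration('wrist')['world_from_camera'])
E
```

```text
t 5.325 pos [ 479.6 -215.7  148.1] zang -2.26 x [-0. -0. -1.] j [ 0.5   0.76 -0.26  1.76  0.3   0.66  0.03] F [-0.1 -0.5  0.4] T [-0.01  0.02  0.01] gap 31.4
bottle [(array([257., 271.]), 0.77), (array([472., 171.]), 0.43)]
vice_knob_grip []
vice_seat [(array([256.,  79.]), 0.63)]
vice_jaw [(array([254.,  27.]), 0.56)]
```

View pics/w3.png

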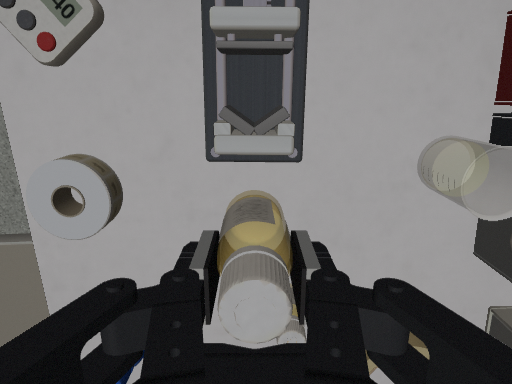

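```bash
python3 - <<'E'
from h import *
np.set_printoptions(precision=1,suppress=True)
im=cv2.imread('pics/w3.png')
cv2.imwrite('pics/w3z.png',cv2.resize(im[0:170,190:320],None,fx=4.5,fy=3.5*4.5/4.5,interpolation=cv2.INTER_CUBIC))
cv2.imwrite('pics/w3y.png',cv2.resize(im[180:345,190:320],None,fx=4,fy=3.5,interpolation=cv2.INTER_CUBIC))
y=np.array([.0408,.9992]);x=np.array([y[1],-y[0]])
for s in [(480,-147),(480,-149)]:
  s=np.array(s)
  print([proj('wrist',np.r_[s+a*x+b*y,z]).round(1) for a,b,z in [(-40,-55,12),(40,-55,12),(-40,-55,0),(40,-55,0),(0,0,12),(-29,30,55),(29,30,55)]])
o=get_obs()['eef_pos']; b=o[2]-44.8
print([proj('wrist',np.r_[o[:2],b+h]).round(1) for h in (0,70,92)])
E
```

```text
[array([202.8, 161.6]), array([299.5, 161.7]), array([204.8, 158.9]), array([297.7, 159. ]), array([251. ,  92.6]), array([205.,  44.]), array([295.6,  44.1])]
[array([203., 164.]), array([299.5, 164.1]), array([205. , 161.2]), array([297.7, 161.3]), array([251.1,  95.3]), array([205.3,  47.3]), array([295.7,  47.5])]
[array([254.5, 214.3]), array([254.5, 276.3]), array([254.5, 311.3])]
```

View pics/w3z.png

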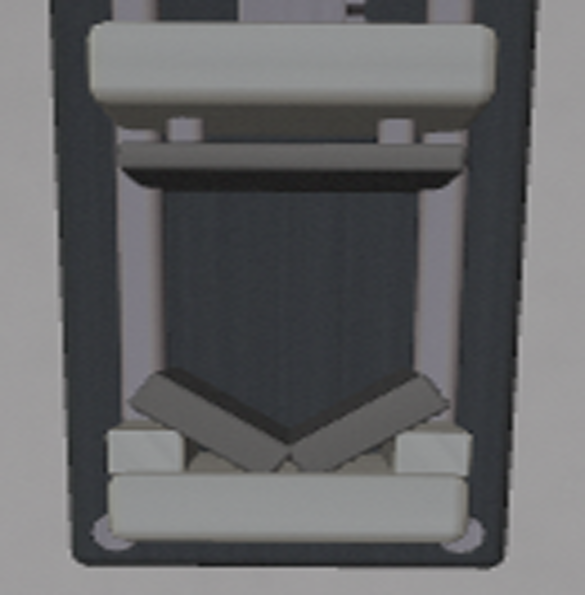

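View pics/w3y.png

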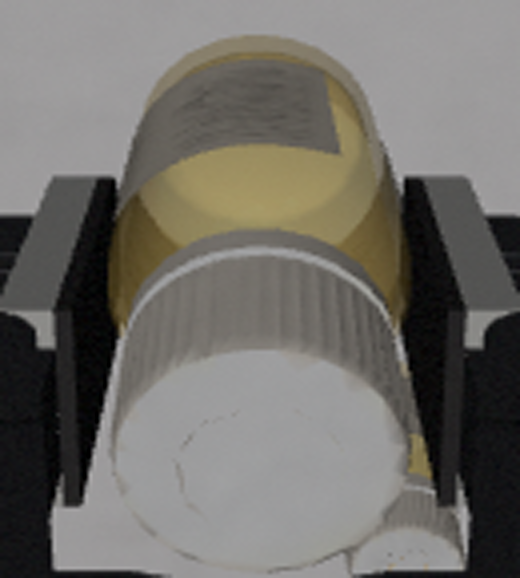

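```bash
python3 - <<'E'
from h import *
np.set_printoptions(precision=1,suppress=True)
w=lambda X,Y:((X+.5)/4.5-.5+190,(Y+.5)/3.5-.5)
for n,q in dict(padL=(120,167),padR=(463,165),apex=(290,443),vL=(166,371),vR=(424,374),blkL=(110,473),blkR=(468,473)).items():
  print(n,onz('wrist',w(*q),55),onz('wrist',w(*q),50))
print('edges',[onz('wrist',w(*q),12) for q in [(73,566),(505,566),(60,250),(524,250)]])
E
```

```text
padL [ 459.3 -118.1   55. ] [ 458.8 -117.5   50. ]
padR [ 508.2 -119.7   55. ] [ 508.7 -119.2   50. ]
apex [ 481.5 -169.1   55. ] [ 481.5 -169.5   50. ]
vL [ 463.6 -154.7   55. ] [ 463.2 -154.9   50. ]
vR [ 502.  -156.8   55. ] [ 502.4 -157.    50. ]
blkL [ 453.9 -173.8   55. ] [ 453.3 -174.4   50. ]
blkR [ 508.4 -175.9   55. ] [ 508.9 -176.6   50. ]
edges [array([ 440.3, -200.2,   12. ]), array([ 519.7, -203.4,   12. ]), array([ 443.6, -129.5,   12. ]), array([ 523.1, -132.7,   12. ])]
```

>>> {"fn": "step_arm", "kwargs": {
  "series": [
    [[0.007, 0.04, 0, 0, 0, 0], [0, 0.06, 0, 0, 0, 0], [0, 0.055, 0, 0, 0, 0], [0, 0.027, 0, 0, 0, 0], [0, 0, -0.04, 0, 0, 0], [0, 0, -0.05, 0, 0, 0], [0, 0, -0.02, 0, 0, 0], [0, 0, 0, 0, 0, 0]]
  ]
}}

```text
time: 6.52
eef_pos: [483.0, -141.9, 104.0]
eef_rot: [0.707, 0.014, 0.707, -0.013]
ft_force: [0.5, 0.5, -0.4]
finger_gap: 31.8
```

```bash
python3 - <<'E'
from h import *
np.set_printoptions(precision=1,suppress=True)
snap('scene','s4'); snap('wrist','w4'); st()
b=cv2.imread('pics/s4.png')[160:300,160:310]; cv2.imwrite('pics/s4z.png',cv2.resize(b,None,fx=4.2,fy=4.2,interpolation=cv2.INTER_CUBIC))
E
```

```text
t 6.625 pos [ 483.3 -141.9  104.6] zang -2.2 x [ 0. -0. -1.] j [ 0.3  0.8 -0.2  1.9  0.3  0.5 -0.1] F [ 0.2 -0.4 -0.1] T [ 0. -0.  0.] gap 31.7
```

View pics/s4z.png

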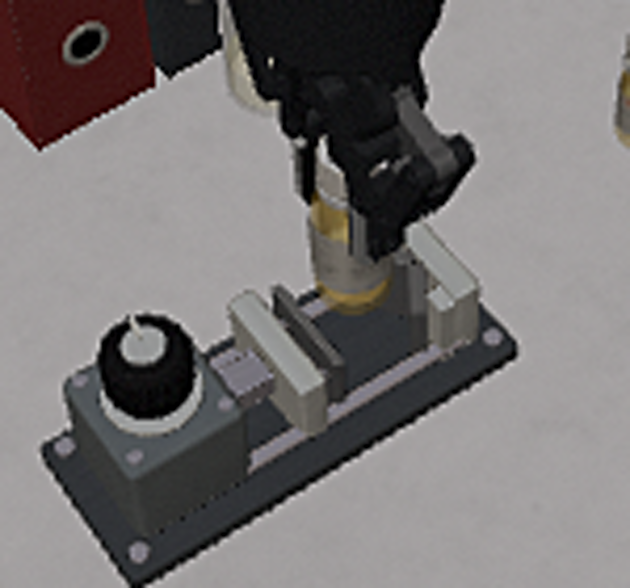

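View pics/w4.png

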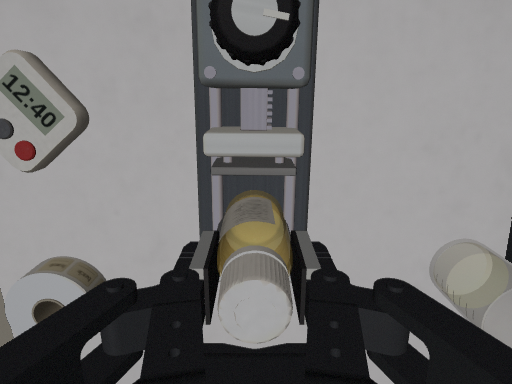

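```bash
python3 - <<'E'
from h import *
np.set_printoptions(precision=1,suppress=True)
print([onz('wrist',q,55) for q in [(212,175),(295,174)]],'knob',onz('wrist',(255.5,9),100))
print([onz('wrist',q,66) for q in [(198,85),(311,85)]])
print('slot',[onz('wrist',q,12) for q in [(200,230),(309,230)]])
E
```

```text
[array([ 459.7, -118.7,   55. ]), array([ 507.6, -120. ,   55. ])] knob [487.5 -42.3 100. ]
[array([457.4, -69. ,  66. ]), array([514.8, -71.2,  66. ])]
slot [array([ 442., -170.,   12.]), array([ 522.5, -173.2,   12. ])]
```

>>> {"fn": "step_arm", "kwargs": {
  "series": [
    [[0, -0.002, -0.03, 0, 0, 0], [0, 0, -0.04, 0, 0, 0], [0, 0, -0.03, 0, 0, 0], [0, 0, -0.01, 0, 0, 0], [0, 0, -0.004, 0, 0, 0], [0, 0, 0, 0, 0, 0]]
  ]
}}

```text
time: 7.38
eef_pos: [483.2, -142.7, 58.7]
eef_rot: [0.707, 0.013, 0.707, -0.014]
ft_force: [-0.0, -0.8, -1.4]
finger_gap: 31.6
```

>>> {"fn": "step_arm", "kwargs": {
  "series": [
    [[0, 0, -0.003, 0, 0, 0], [0, 0, -0.003, 0, 0, 0], [0, 0, 0, 0, 0, 0]]
  ]
}}

```text
time: 7.75
eef_pos: [483.2, -142.8, 56.7]
eef_rot: [0.707, 0.013, 0.707, -0.014]
ft_force: [-1.8, 0.9, 15.7]
finger_gap: 31.5
```

```bash
python3 - <<'E'
from h import *
st()
E
```

```text
t 7.75 pos [ 483.2 -142.8   56.7] zang -2.19 x [ 0.001 -0.    -1.   ] j [ 0.31  0.89 -0.16  1.91  0.35  0.37 -0.15] F [-1.8  0.9 15.7] T [ 0.14  0.62 -0.01] gap 31.5
```

>>> {"fn": "step_arm", "kwargs": {
  "series": [
    [[0, 0, 0.002, 0, 0, 0], [0, 0, 0, 0, 0, 0], [0, 0, 0, 0, 0, 0], [0, 0, 0, 0, 0, 0]]
  ],
  "gripper": 0.4
}}

```text
time: 8.25
eef_pos: [483.0, -142.7, 56.8]
eef_rot: [0.707, 0.014, 0.707, -0.014]
ft_force: [0.6, 0.6, -0.6]
finger_gap: 59.8
```

>>> {"fn": "step_arm", "kwargs": {
  "series": [
    [[0, 0, 0.04, 0, 0, 0], [0, 0, 0.08, 0, 0, 0], [0, 0, 0.1, 0, 0, 0], [0, 0, 0.1, 0, 0, 0], [0, 0, 0.02, 0, 0, 0], [0, 0, 0, 0, 0, 0]]
  ]
}}

```text
time: 9.0
eef_pos: [483.0, -142.8, 192.7]
eef_rot: [0.707, 0.014, 0.707, -0.014]
ft_force: [-0.7, 0.2, -1.0]
finger_gap: 59.9
```

```bash
python3 - <<'E'
from h import *
np.set_printoptions(precision=1,suppress=True)
st(); snap('scene','s5'); snap('wrist','w5'); 
b=cv2.imread('pics/s5.png')[160:300,160:310]; cv2.imwrite('pics/s5z.png',cv2.resize(b,None,fx=4.2,fy=4.2,interpolation=cv2.INTER_CUBIC))
print(proj('wrist',(483.2,-142.8,104)),finder.find_in('vice_knob_grip','wrist')[:1])
E
```

```text
t 9.0 pos [ 483.  -142.8  192.7] zang -2.2 x [ 0. -0. -1.] j [ 0.4  0.7 -0.3  1.8  0.3  0.7 -0.1] F [-0.7  0.2 -1. ] T [ 0.  0. -0.] gap 59.9
[255.4 193.6] [{'xy': [254.6, 40.6], 'score': 0.85}]
```

View pics/s5z.png

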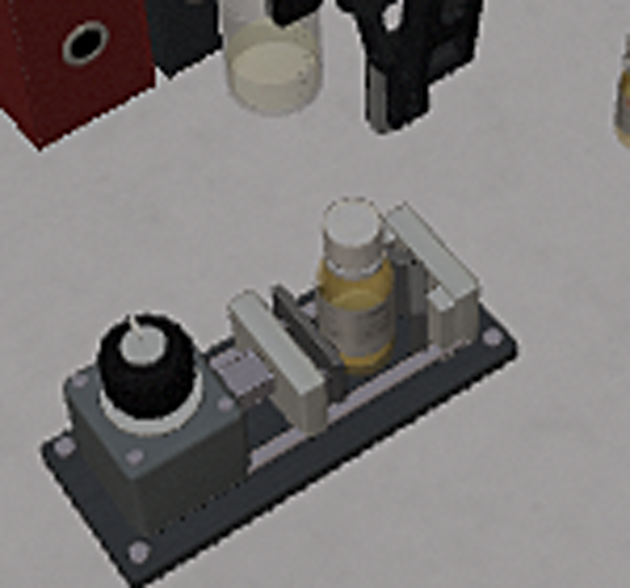

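View pics/w5.png

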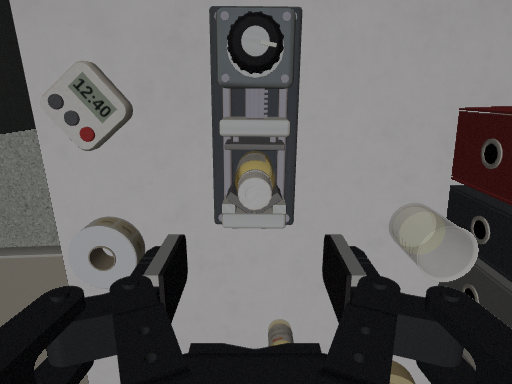

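```bash
python3 - <<'E'
from h import *
np.set_printoptions(precision=1,suppress=True)
im=cv2.imread('pics/w5.png')
cv2.imwrite('pics/w5z.png',cv2.resize(im[0:100,205:305],None,fx=6,fy=6,interpolation=cv2.INTER_CUBIC))
print('binder',onz('scene',(175,192),0),onz('scene',(245,160),0))
print([onz('wrist',q,66) for q in [(217.5,87),(296,87),(218,8),(293,8)]])
E
```

```text
binder [ 680.3 -112.4    0. ] [ 662.9 -281.7    0. ]
[array([457.5, -69.3,  66. ]), array([516.5, -71.6,  66. ]), array([461.5, -15.6,  66. ]), array([514.7, -17.7,  66. ])]
```

View pics/w5z.png

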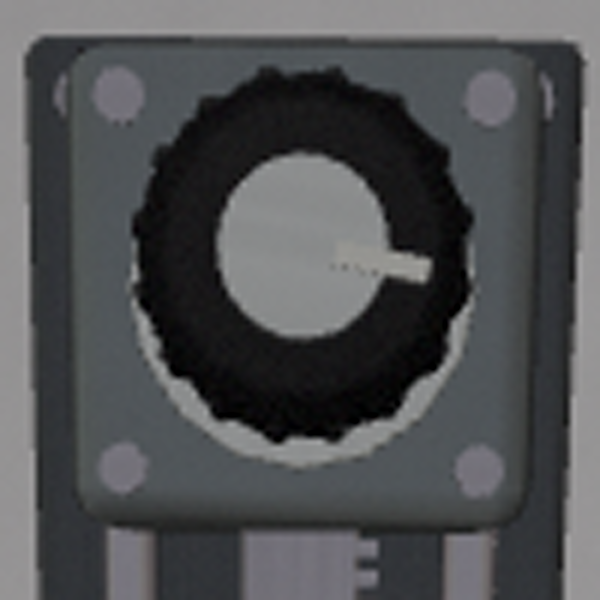

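```bash
python3 - <<'E'
from h import *
np.set_printoptions(precision=1,suppress=True)
print(onz('wrist',(255.3,40.9),100))
print([onz('wrist',(205+a/6,b/6),66) for a,b in [(119,95),(491,98),(122,467),(479,471)]])
E
```

```text
[486.9 -42.8 100. ]
[array([466. , -20.9,  66. ]), array([510.3, -22.9,  66. ]), array([463.8, -63. ,  66. ]), array([508.2, -65.2,  66. ])]
```

>>> {"fn": "step_arm", "kwargs": {
  "series": [
    [[0.01, 0.025, 0, 0, 0, 0.17], [0, 0.025, 0, 0, 0, 0.17], [0, 0.025, 0, 0, 0, 0.17], [0, 0.025, 0, 0, 0, 0.17], [0, 0.025, 0, 0, 0, 0.17], [0, 0.025, 0, 0, 0, 0.17], [0, 0.025, 0, 0, 0, 0.17], [0, 0.025, 0, 0, 0, 0.17], [0, 0.025, -0.03, 0, 0, 0.17], [0, 0.025, -0.03, 0, 0, 0.17], [0, 0, -0.03, 0, 0, 0.17], [0, 0, -0.03, 0, 0, 0.17], [0, 0, -0.03, 0, 0, 0.17], [0, 0, 0, 0, 0, 0], [0, 0, 0, 0, 0, 0]]
  ],
  "gripper": 0.6
}}

```text
time: 11.02
eef_pos: [487.0, -42.6, 132.9]
eef_rot: [0.298, -0.641, 0.298, 0.641]
ft_force: [0.3, 0.1, -0.2]
finger_gap: 68.2
```

```bash
python3 - <<'E'
from h import *
np.set_printoptions(precision=2,suppress=True)
st(); snap('wrist','w6'); print(proj('wrist',(486.9,-42.9,100)))
E
```

```text
t 11.025 pos [487.  -42.6 132.9] zang 130.18 x [-0.  0. -1.] j [ 0.46  0.86 -0.84  1.9   0.89  0.81  1.4 ] F [ 0.3  0.1 -0.2] T [ 0.07 -0.01  0.05] gap 68.2
[254.34 220.64]
```

View pics/w6.png

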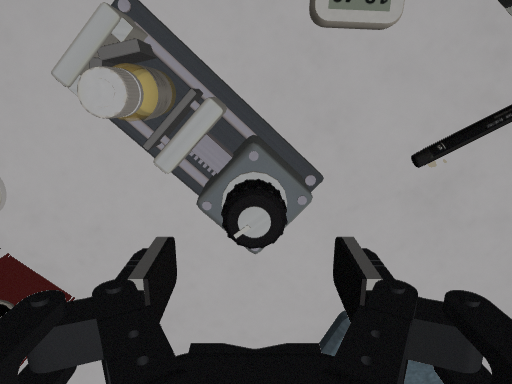

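>>> {"fn": "step_arm", "kwargs": {
  "series": [
    [[0, 0, -0.04, 0, 0, 0], [0, 0, -0.05, 0, 0, 0], [0, 0, -0.04, 0, 0, 0], [0, 0, -0.014, 0, 0, 0], [0, 0, 0, 0, 0, 0]]
  ]
}}

```text
time: 11.7
eef_pos: [486.9, -42.6, 75.1]
eef_rot: [0.297, -0.642, 0.297, 0.642]
ft_force: [0.4, 0.3, 0.2]
finger_gap: 68.2
```

>>> {"fn": "step_arm", "kwargs": {
  "series": [
    [[0, 0, 0, 0, 0, 0], [0, 0, 0, 0, 0, 0], [0, 0, 0, 0, 0, 0], [0, 0, 0, 0, 0, 0], [0, 0, 0, 0, 0, 0]]
  ],
  "gripper": -1
}}

```text
time: 12.32
eef_pos: [487.3, -42.8, 75.9]
eef_rot: [-0.297, 0.642, -0.297, -0.641]
ft_force: [-1.0, -1.3, 9.5]
finger_gap: 33.8
```

```bash
python3 - <<'E'
from h import *
st()
E
```

```text
t 12.325 pos [487.3 -42.8  75.9] zang 130.39 x [ 0.001 -0.    -1.   ] j [ 0.42  0.94 -0.75  1.94  1.03  0.7   1.29] F [-1.  -1.3  9.5] T [-0.19  0.37  0.04] gap 33.8
```

>>> {"fn": "step_arm", "kwargs": {
  "series": [
    [[0, 0, 0, 0, 0, -0.06], [0, 0, 0, 0, 0, -0.1], [0, 0, 0, 0, 0, -0.1], [0, 0, 0, 0, 0, -0.1], [0, 0, 0, 0, 0, -0.1], [0, 0, 0, 0, 0, -0.1], [0, 0, 0, 0, 0, -0.1], [0, 0, 0, 0, 0, -0.1], [0, 0, 0, 0, 0, 0]]
  ]
}}

```text
time: 13.45
eef_pos: [487.4, -43.1, 75.9]
eef_rot: [0.523, -0.477, 0.523, 0.476]
ft_force: [-1.7, -2.7, 9.2]
finger_gap: 33.8
```

```bash
python3 - <<'E'
from h import *
st(); snap('scene','s7')
b=cv2.imread('pics/s7.png')[160:300,160:310]; cv2.imwrite('pics/s7z.png',cv2.resize(b,None,fx=4.2,fy=4.2,interpolation=cv2.INTER_CUBIC))
E
```

```text
t 13.45 pos [487.4 -43.1  75.9] zang 84.68 x [ 0.001 -0.001 -1.   ] j [ 0.32  0.89 -0.55  1.94  0.88  0.56  0.64] F [-1.7 -2.7  9.2] T [-0.7   0.06 -0.05] gap 33.8
```

View pics/s7z.png

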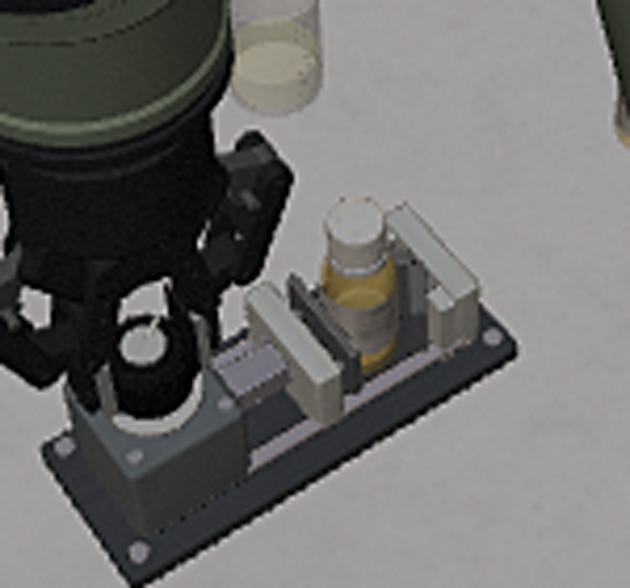

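The knob turns and the jaw follows; the bottle is still upright.

>>> {"fn": "step_arm", "kwargs": {
  "series": [
    [[0, 0, 0, 0, 0, -0.1], [0, 0, 0, 0, 0, -0.1], [0, 0, 0, 0, 0, -0.1], [0, 0, 0, 0, 0, -0.1], [0, 0, 0, 0, 0, -0.1], [0, 0, 0, 0, 0, -0.1], [0, 0, 0, 0, 0, -0.1], [0, 0, 0, 0, 0, 0]]
  ]
}}

```text
time: 14.5
eef_pos: [487.2, -43.4, 75.9]
eef_rot: [0.659, -0.258, 0.659, 0.257]
ft_force: [-1.2, -5.3, 10.6]
finger_gap: 33.9
```

```bash
python3 - <<'E'
from h import *
st(); snap('scene','s8')
b=cv2.imread('pics/s8.png')[160:300,160:310]; cv2.imwrite('pics/s8z.png',cv2.resize(b,None,fx=4.2,fy=4.2,interpolation=cv2.INTER_CUBIC))
E
```

```text
t 14.5 pos [487.2 -43.4  75.9] zang 42.67 x [ 0.001 -0.001 -1.   ] j [ 0.22  0.86 -0.36  1.95  0.67  0.45  0.11] F [-1.2 -5.3 10.6] T [-1.1   0.29 -0.02] gap 33.9
```

View pics/s8z.png

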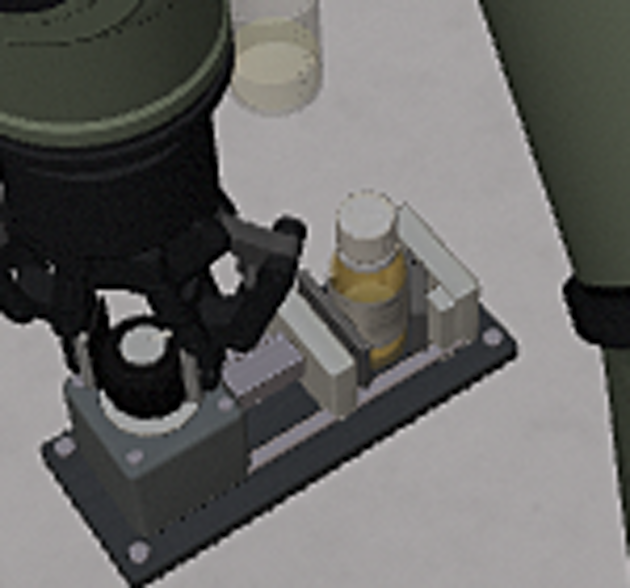

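>>> {"fn": "step_arm", "kwargs": {
  "series": [
    [[0, 0, 0, 0, 0, -0.1], [0, 0, 0, 0, 0, -0.1], [0, 0, 0, 0, 0, -0.1], [0, 0, 0, 0, 0, -0.1], [0, 0, 0, 0, 0, -0.1], [0, 0, 0, 0, 0, -0.1], [0, 0, 0, 0, 0, 0]]
  ]
}}

```text
time: 15.42
eef_pos: [486.9, -43.5, 75.9]
eef_rot: [0.706, -0.042, 0.706, 0.041]
ft_force: [-2.8, -5.8, 10.6]
finger_gap: 34.0
```

```bash
python3 - <<'E'
from h import *
st(); snap('scene','s9'); snap('wrist','w9')
b=cv2.imread('pics/s9.png')[160:300,160:310]; cv2.imwrite('pics/s9z.png',cv2.resize(b,None,fx=4.2,fy=4.2,interpolation=cv2.INTER_CUBIC))
E
```

```text
t 15.425 pos [486.9 -43.5  75.9] zang 6.68 x [ 0.    -0.001 -1.   ] j [ 0.14  0.85 -0.21  1.95  0.43  0.39 -0.29] F [-2.8 -5.8 10.6] T [-1.26  0.6   0.15] gap 34.0
```

View pics/s9z.png

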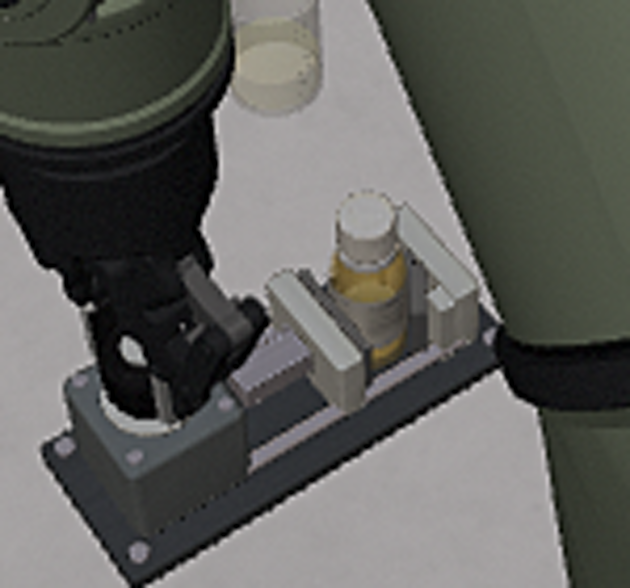

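View pics/w9.png

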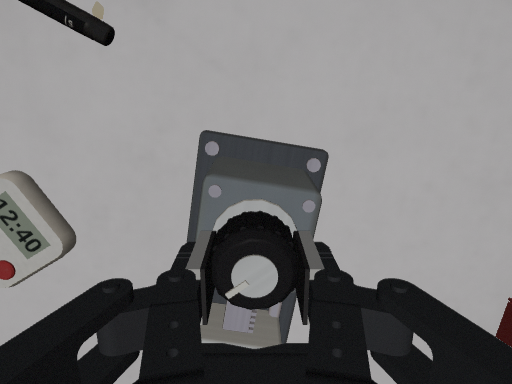

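>>> {"fn": "step_arm", "kwargs": {
  "series": [
    [[0, 0, 0, 0, 0, -0.1], [0, 0, 0, 0, 0, -0.1], [0, 0, 0, 0, 0, -0.1], [0, 0, 0, 0, 0, -0.1], [0, 0, 0, 0, 0, -0.1], [0, 0, 0, 0, 0, -0.1], [0, 0, 0, 0, 0, -0.1], [0, 0, 0, 0, 0, 0]]
  ]
}}

```text
time: 16.52
eef_pos: [486.6, -43.4, 75.9]
eef_rot: [0.674, 0.214, 0.674, -0.215]
ft_force: [-4.7, -5.1, 13.2]
finger_gap: 33.9
```

```bash
python3 - <<'E'
from h import *
st(); snap('scene','s10'); snap('wrist','w10')
b=cv2.imread('pics/s10.png'); cv2.imwrite('pics/s10z.png',b)
E
```

```text
t 16.525 pos [486.6 -43.4  75.9] zang -35.33 x [-0.    -0.001 -1.   ] j [ 0.05  0.85 -0.05  1.95  0.12  0.35 -0.71] F [-4.7 -5.1 13.2] T [-1.17  1.07  0.12] gap 33.9
```

View pics/s10z.png

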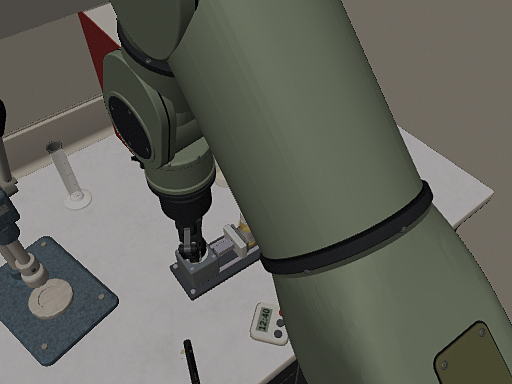

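View pics/w10.png

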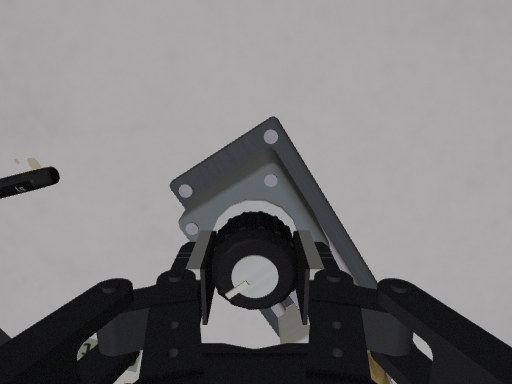

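>>> {"fn": "step_arm", "kwargs": {
  "series": [
    [[0, 0, 0, 0, 0, -0.1], [0, 0, 0, 0, 0, -0.1], [0, 0, 0, 0, 0, -0.1], [0, 0, 0, 0, 0, -0.1], [0, 0, 0, 0, 0, -0.1], [0, 0, 0, 0, 0, -0.1], [0, 0, 0, 0, 0, -0.1], [0, 0, 0, 0, 0, 0]]
  ]
}}

```text
time: 17.62
eef_pos: [486.5, -43.1, 75.8]
eef_rot: [0.552, 0.442, 0.552, -0.442]
ft_force: [-5.2, -3.5, 13.2]
finger_gap: 33.6
```

```bash
python3 - <<'E'
from h import *
st(); snap('wrist','w11')
E
```

```text
t 17.625 pos [486.5 -43.1  75.8] zang -77.32 x [-0.001 -0.    -1.   ] j [-0.03  0.85  0.09  1.95 -0.2   0.35 -1.12] F [-5.2 -3.5 13.2] T [-0.88  1.36  0.16] gap 33.6
```

View pics/w11.png

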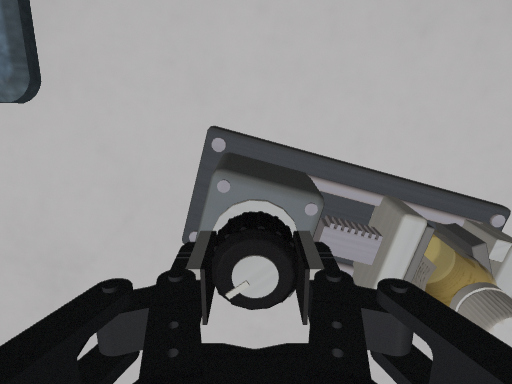

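>>> {"fn": "step_arm", "kwargs": {
  "series": [
    [[0, 0, 0, 0, 0, -0.1], [0, 0, 0, 0, 0, -0.1], [0, 0, 0, 0, 0, -0.1], [0, 0, 0, 0, 0, -0.1], [0, 0, 0, 0, 0, -0.1], [0, 0, 0, 0, 0, -0.1], [0, 0, 0, 0, 0, -0.1], [0, 0, 0, 0, 0, -0.1], [0, 0, 0, 0, 0, -0.1], [0, 0, 0, 0, 0, -0.1], [0, 0, 0, 0, 0, 0]]
  ]
}}

```text
time: 19.05
eef_pos: [486.7, -42.7, 75.8]
eef_rot: [0.257, 0.659, 0.258, -0.659]
ft_force: [-6.3, -2.0, 13.8]
finger_gap: 33.9
```

```bash
python3 - <<'E'
from h import *
st(); snap('wrist','w12')
E
```

```text
t 19.05 pos [486.7 -42.7  75.8] zang -137.29 x [-0.  0. -1.] j [-0.15  0.88  0.32  1.96 -0.65  0.41 -1.73] F [-6.3 -2.  13.8] T [-0.31  1.3   0.14] gap 33.9
```

View pics/w12.png

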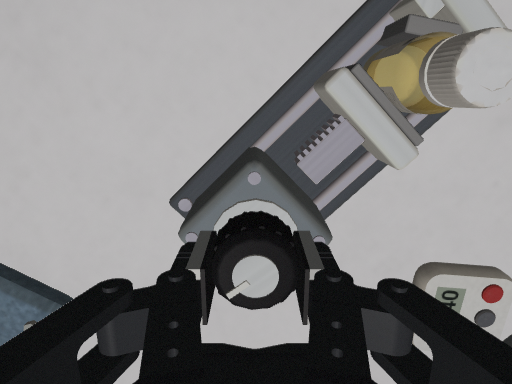

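The total turn is 4.67 rad with no slip between the pads and the knob: the pointer stays at the same place in the grip. Now I'll let go and rise.

>>> {"fn": "step_arm", "kwargs": {
  "series": [
    [[0, 0, 0, 0, 0, 0], [0, 0, 0, 0, 0, 0], [0, 0, 0, 0, 0, 0], [0, 0, 0, 0, 0, 0], [0, 0, 0.04, 0, 0, 0], [0, 0, 0.08, 0, 0, 0], [0, 0, 0.08, 0, 0, 0], [0, 0, 0.08, 0, 0, 0], [0, 0, 0.04, 0, 0, 0], [0, 0, 0, 0, 0, 0]]
  ],
  "gripper": 0.7
}}

```text
time: 20.35
eef_pos: [487.4, -42.6, 203.9]
eef_rot: [0.258, 0.659, 0.258, -0.658]
ft_force: [-0.9, -0.1, -0.6]
finger_gap: 72.8
```

```bash
python3 - <<'E'
from h import *
st(); snap('wrist','w13'); snap('scene','s13'); snap('top','t13')
E
```

```text
t 20.35 pos [487.4 -42.6 203.9] zang -137.18 x [ 0.002  0.    -1.   ] j [-0.27  0.68  0.54  1.84 -0.49  0.75 -1.86] F [-0.9 -0.1 -0.6] T [0.02 0.06 0.  ] gap 72.8
```

View pics/w13.png

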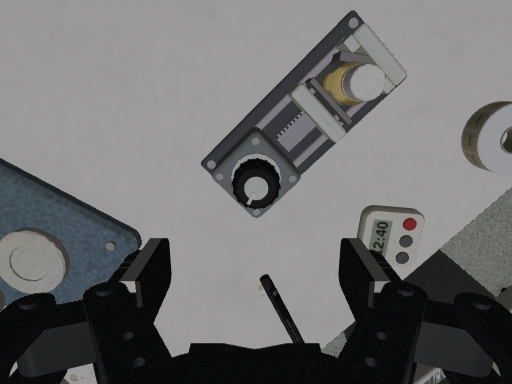

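View pics/s13.png

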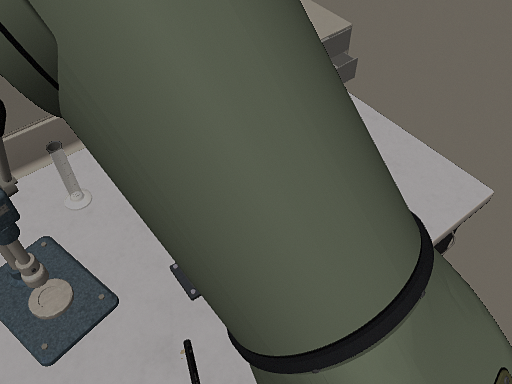

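>>> {"fn": "step_arm", "kwargs": {
  "series": [
    [[0, 0, 0.05, 0, 0, 0.15], [0, 0, 0.05, 0, 0, 0.15], [0, -0.03, 0, 0, 0, 0.15], [0, -0.06, 0, 0, 0, 0.15], [0, -0.06, 0, 0, 0, 0.15], [0, -0.06, 0, 0, 0, 0.15], [0, -0.06, 0, 0, 0, 0.15], [0, -0.06, 0, 0, 0, 0.15], [-0.02, -0.06, 0, 0, 0, 0.15], [-0.04, -0.06, 0, 0, 0, 0.15], [-0.04, -0.06, 0, 0, 0, 0.15], [-0.04, -0.06, 0, 0, 0, 0.15], [-0.04, -0.06, 0, 0, 0, 0.15], [-0.04, -0.06, 0, 0, 0, 0.15], [0, 0, 0, 0, 0, 0]]
  ]
}}

```text
time: 22.38
eef_pos: [397.6, -320.2, 242.5]
eef_rot: [0.703, 0.07, 0.704, -0.069]
ft_force: [0.6, -0.2, -0.1]
finger_gap: 72.8
```

```bash
python3 - <<'E'
from h import *
st(); snap('scene','s14'); snap('top','t14')
for l in ['beaker','small_bottle_a','bottle']:
    print(l,[(np.round(d['xy'],1),round(d['score'],2)) for d in finder.find_in(l,'top')])
b=cv2.imread('pics/s14.png')[140:310,160:400]; cv2.imwrite('pics/s14z.png',cv2.resize(b,None,fx=3.3,fy=3.3,interpolation=cv2.INTER_CUBIC))
a=cv2.imread('pics/t14.png')[115:265,180:380]
cv2.imwrite('pics/t14z.png',cv2.resize(a,None,fx=4,fy=4,interpolation=cv2.INTER_CUBIC))
E
```

```text
t 22.375 pos [ 397.6 -320.2  242.5] zang -11.29 x [-0.001  0.001 -1.   ] j [ 0.71  0.6  -0.16  1.7   0.12  0.86  0.3 ] F [ 0.6 -0.2 -0.1] T [ 0.01 -0.01 -0.02] gap 72.8
beaker [(array([277. , 133.4]), 0.8)]
small_bottle_a [(array([206. , 193.4]), 0.62)]
bottle [(array([249.7, 197.2]), 0.53)]
```

View pics/s14z.png

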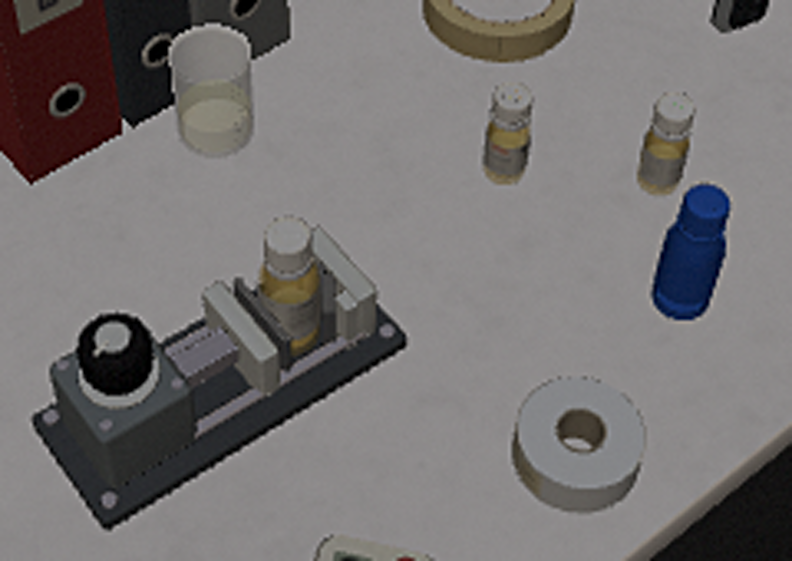

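View pics/t14z.png

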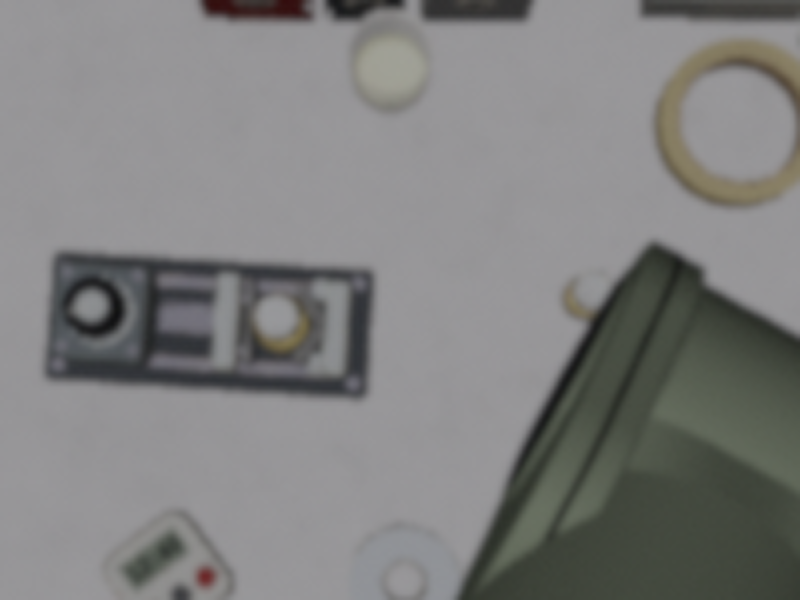

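```bash
python3 - <<'E'
from h import *
f=lambda n:cv2.resize(cv2.imread(f'pics/{n}.png')[195:290,170:285],None,fx=3.4,fy=3.4*1.4,interpolation=cv2.INTER_CUBIC)
cv2.imwrite('pics/cmp.png',np.hstack([f('s9'),f('s14')]))
b=cv2.imread('pics/w13.png')[0:230,190:420]; cv2.imwrite('pics/w13z.png',cv2.resize(b,None,fx=2.6,fy=2.6,interpolation=cv2.INTER_CUBIC))
E
```

```text
(no output)
```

View pics/cmp.png

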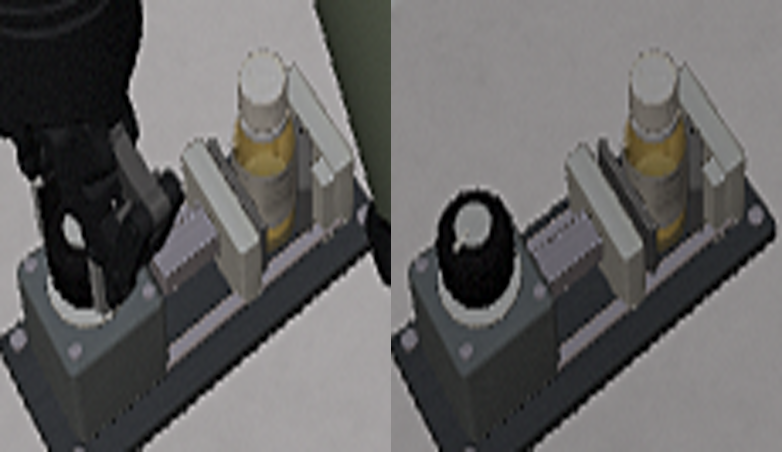

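View pics/w13z.png

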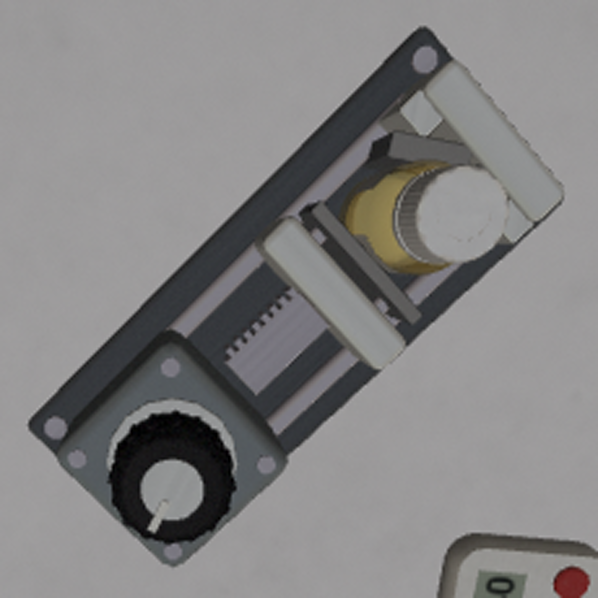

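```bash
python3 - <<'E'
from h import *
for n,c in [('w12',(254,276)),('w13',(256,188)),('w6',(254,223))]:
    b=cv2.imread(f'pics/{n}.png')[c[1]-35:c[1]+35,c[0]-45:c[0]+45]; cv2.imwrite(f'pics/p_{n}.png',cv2.resize(b,None,fx=5,fy=5,interpolation=cv2.INTER_CUBIC))
cv2.imwrite('pics/p.png',np.vstack([cv2.resize(cv2.imread(f'pics/p_{n}.png'),(257,200)) if 0 else cv2.resize(cv2.imread(f'pics/p_{n}.png'),None,fx=.55,fy=.55) for n in ('w12','w13','w6')]))
E
```

```text
(no output)
```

View pics/p.png

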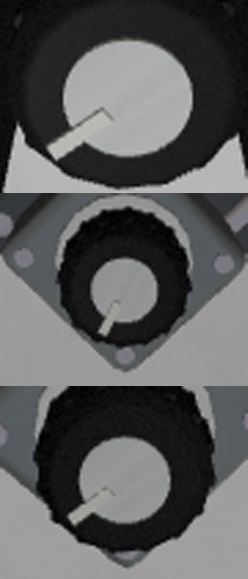

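The knob's pointer went back about 0.43 rad on release. That is 4.3 mm of jaw, or about 17 N of pad force, and agrees with the stated drop to about 7 N. The pad rests on the bottle, the bottle stands upright against the V jaw, and the small bottles and beaker are where they were (scene picture identical). Handing in.

```bash
python3 - <<'E'
from h import *
st(); print(robot.finish_job())
E
```

```text
t 22.625 pos [ 399.5 -317.9  243.1] zang -11.18 x [-0.     0.001 -1.   ] j [ 0.7   0.6  -0.16  1.7   0.12  0.86  0.3 ] F [ 0.5 -0.2 -0.5] T [ 0.01 -0.01  0.06] gap 72.9
the job is handed in; nothing more can be done
None
```

I stood the tall amber bottle on the vice plate about 5 mm to the +y side of the seat and let go. I then gripped the knob once and turned it clockwise 4.67 rad, let go and moved clear, handing in at 22.6 s.

- **Slip:** The knob's pointer stayed still in the grip, so the pads did not lose any turn. The jaw should be tight after 1.6 to 2.0 rad, so the knob slipped about 2.7 rad, roughly four clicks. I worked that out from the total turn; I had no direct reading of the slip.
- **Clamping:** In the last pictures the bottle stands upright against the V jaw with the sprung pad on it. When I let go, the knob went back about 0.43 rad and the jaw eased off about 4 mm. That is near the top of what the stated drop to about 7 N allows, but I did not measure the clamping force.
- **Bystanders:** The small bottles, the beaker and the blue bottle look unmoved in the scene picture. In the top picture the arm hid most of the small bottles, so only the beaker could be checked there.
- **Forces:** The highest force I read was about 16 N, when the bottle touched the plate.

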